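# Set the air gate of the downdraft sanding box to the third click and start it

## Robot

A 6-joint arm with a two-finger parallel gripper is mounted at the origin on the work surface; the furniture and walls round the work are solid. World frame = base frame: x ahead of the robot, y to its left, z up, the work surface at z = 0. Lengths are in m, angles in rad, forces in N, time in s.
With the tool pointing down it reaches from about 0.35 to 0.975 m from the base axis. Payload 4.9 kg.
Tool frame: the origin (TCP) lies at the very end of the fingers, on their centre line; the grasp point (between the pads) lies 19 mm behind it; z points along the fingers, y is the line along which they close (so a half turn about z gives the same grasp; the last joint's range is limited). The gripper opens to 85 mm and grips with 20 to 120 N. Pads are 22 mm wide; open, the fingers measure 114 mm over their backs; the gripper's body (76 mm by 85 mm) begins 54 mm behind the grasp point. The pads swing forward as they close: fully open they stand 13 mm farther back than shut.
Start: joints at [-1.356, 0.053, 1.613, -0, 1.476, -0.119], TCP at [0.205, -0.59, 0.231] pointing down, gripper open.
Joint ranges: [-3.01, 3.01], [-1.01, 2.22], [0.06, 2.58], [-1.02, 4.17], [0.09, 2.62], [-3.14, 3.14]. Speed limits (rad/s): [2.57, 2.57, 3.14, 3.14, 3.14, 3.14].

## Interface

Orientations are given as a unit quaternion [w, x, y, z].
In Python, from plant import state, optics, ticket, nets gives the robot as it stands. The module is installed in compiled form; this text tells all that it offers.
- The arm moves only by the shell command python3 -m inch 'ROWS' [OPENING]. ROWS is JSON, a list of rows, each an object of numbers: "dx", "dy", "dz": the shift along the tool's x, y, z as a fraction of full scale; "rx", "ry", "rz": the turn, a rotation vector about the tool's x, y, z as a fraction of full scale. In form: [{"dx": .., "dy": .., "dz": .., "rx": .., "ry": .., "rz": ..}, ...]. A call has 1 to 5 rows; each row is the pose to reach, as a shift and turn from the pose commanded when the call began, along the tool's axes at that moment; what a row does not reach only later rows make up. Full scale, the value 1, is 0.8 m for a shift and 1.5 rad for a turn. A row lasts 1/10 s, in which the tool goes at most 50 mm and 8.59 degrees, less where a joint would pass 70% of its speed; a pose out of reach is approached as far as the arm can. A call with a number of a shift or a turn outside -1 to 1 is refused whole. A call with a gripper value outside its range is refused whole. OPENING is the opening, from -1 (shut) to 1 (fully open), set as the call begins (- or left out, the last holds). The fingers move at their own pace and stop on an object; the grip force is fixed at half the most. Time passes only in rows, so rows that repeat a pose let the fingers close. It gives the time, the measured TCP pose, the force, the opening and the grip force at its end, in the units of the state.
- state(): the state, without advancing time (a new reading comes with each control period).
- optics.grab_frame(name): name is "scene" or "top" or "wrist"; returns the picture (420x560x3 uint8, red, green, blue); there is no depth.
- optics.camera_info(name): a dict with "fx", "fy", "cx", "cy" (pixels), "R" (3x3) and "t" (3): a world point X has camera coordinates R X + t. Camera axes: x right, y down, z forward; pixel columns grow to the right and rows downward; lengths in m; the calibration is good to about 2 mm. A picture is of the moment at which its call begins: read the wrist's pose just before it. camera_info takes no time and is no camera call; for the wrist camera it gives the pose at the moment of the call.
- ticket.job_done(): hands the job in; it is judged then, once.
Trained networks look in the newest picture that a camera, given by its name, has taken for a name from the list of things; names that differ only in an ending like _2 or _b are one class to them, and where a whole thing is asked for, a point or a joint stands for the part that bears it (a point fixed in the world has none). Each returns a list of dicts, best first, with "confidence" (0 to 1); they miss things now and then, are a little off and sometimes report something else, mostly with a low value. They report only what shows in the picture. A call takes as long as a camera call.
- nets.boxes_of(camera, name): "bbox" ([centre column, centre row, width, height] in pixels, round what is visible of it).
- nets.outline_of(camera, name): "pixels" (420x560 bool, what is visible of it) and "bbox" ([centre column, centre row, width, height] in pixels, round what is visible of it).
The state is a dict: "time": time; "joint_pos": joint angles; "joint_vel": joint speeds; "joint_efforts": joint torques, N m; "tool_pos": TCP position; "tool_rot": TCP orientation; "contact_force": force on the tool from outside, world axes, zero at the start; "ft_torque": the same for the moment, N m; "gripper_width": opening from 0.0 (shut) to 1.0 (fully open); "grasp_force": force on a finger pad.
Only numpy, scipy, OpenCV 4.12 (cv2) and the standard library are available. Lean on these libraries where they do the work, as an engineer would, in place of code of your own. Each camera call takes 0.05 s, during which the arm holds its last target. There are 200 camera calls.

## Task

Get the downdraft sanding box ready for the grey heart that lies on its grille: push the red air-gate lever all the way back to its shut stop, at the thin end of the white wedge mark, then slide it open from there by three clicks, counting them by feel, and leave it resting in that third click. Then press the green start button fully down and let go of it; do not press it before the gate is set. Do all this by pushing with the fingertips, without pinching or forcing the lever, and leave the heart and everything else on the table where it is.

Things in the scene. Friction and masses are not known exactly. Their poses are not given: they have to be found in the camera images.
- sanding_box: Low grey bench box, fixed, 340 mm deep (x), 360 mm wide (y), black filter cassette behind it. Origin under its middle at table height; x points away from the robot, y left, z up (turned up to 0.28 rad). Top: aluminium grille from x = -86 to 170 mm, 84 mm high; dark control strip from x = -170 to -86 mm, 80 mm high. Only lever and button, both at x = -130, stand on the strip.
- gate_lever (a joint): Slide of the red lever, m: 0 at the shut stop, growing toward box -y, 0.072 at the open stop. A sprung ball holds it in a notch every 12 mm (0, 0.012, ... 0.072). Leaving a notch takes 5 to 10 N; past the ridge midway it snaps by itself into the next notch (one click) and stays. The first click from the stop is 0.012, the third 0.036. It starts in a notch from 0.048 to 0.072. It cannot be lifted.
- lever_knob (a point): Middle of the lever's upright red knob, 31 mm above the strip; axes as the box. The knob is 11 mm thick along the slot (box y), 28 mm wide across it (box x), and reaches from 14 to 48 mm above the strip, on a 6 mm stem. A sideways push on either 28 mm wide face slides it.
- shut_end (a point): Point on the strip's top, 80 mm above the table, below the knob's middle when the lever is at its shut stop (box x = -130, y = +90 mm); axes as the box. From here the lever's slot, 13 mm wide with brass ridges 12 mm apart in it, runs toward box -y (to the right). The white wedge mark on the robot's side of the slot is thin at this shut end and thick at the open end.
- start_button (a joint): Travel of the green start button, in m: 0 released, 0.006 fully down; it springs back, with 1.5 N at the top and 5 N fully down.
- start_button_top (a point): Centre of the top of the green start button, a round cap 30 mm across, 22 mm above the strip when released (16 mm when fully down), in an aluminium collar 46 mm across and 12 mm high. On the slot's line, 190 mm from the shut end toward the open end (box x = -130, y = -100 mm). It is pressed straight down.
- grey_heart: Grey primed cast heart, 197 x 192 x 70 mm, lying loose on the grille; origin under its middle. Its top is 154 mm above the table. Not to be moved.
- sander: Black detail sander, 50 x 224 x 48 mm, lying on the table to the right of the box; origin under its middle. Bystander.
- tape: Roll of masking tape, 101 mm across, 24 mm high, lying flat on the table; origin under its middle. Bystander.
- pen: Black marker, 18 x 128 x 18 mm, lying on the table in front of the box; origin under its middle. Bystander.
- small_carton: Small white carton, 42 x 42 x 67 mm, standing on the table in front of the box; origin under its middle. Bystander.
- quart_tub: Clear plastic tub, 115 mm across, 118 mm high, standing to the left of the box; origin under its middle. Bystander.
- heart_1: Brown cast heart, 208 x 203 x 88 mm, lying on the table near the robot on the right; origin under its middle. Bystander.

How it is judged:
By the outcome, as a careful person would: the job done as asked, in the order asked, and still so for the second after the job is handed in, with the robot touching nothing.
It also fails if it takes over 72 s, if anything falls off the work surface, if the arm or the gripper's body presses on something with over 40 N, if the wrist force passes 120 N, or if a joint passes its speed limit or range.

## Working session

There is one attempt and no reset: what is moved stays moved. The work goes in short steps, Python scripts to look and compute and a shell command to move; the robot and the scene stay as the last step left them, time stands still between calls to the robot, and variables do not carry over. Pictures are saved under pics/ and viewed, at most 10 in all, crops included, and the job is handed in when it is done.

```bash
mkdir -p pics; cat > h.py <<'E'
import numpy as np,cv2
from plant import state,optics,ticket,nets
def ray(cam,u,v,z):
    c=optics.camera_info(cam);R=np.array(c["R"]);t=np.array(c["t"])
    d=R.T@np.array([(u-c["cx"])/c["fx"],(v-c["cy"])/c["fy"],1]);o=-R.T@t
    return o+d*(z-o[2])/d[2]
def proj(cam,X):
    c=optics.camera_info(cam);p=np.array(c["R"])@X+np.array(c["t"])
    return c["fx"]*p[0]/p[2]+c["cx"],c["fy"]*p[1]/p[2]+c["cy"]
E
python3 - <<'E'
from h import *
s=state();print(s)
for cam in("top","scene"):
    im=optics.grab_frame(cam);cv2.imwrite(f"pics/{cam}0.png",cv2.resize(im[:,:,::-1],(800,600)))
    for n in("lever_knob","start_button_top","sanding_box","shut_end","grey_heart"):
        b=nets.boxes_of(cam,n)[:2]
        for q in b: print(cam,n,np.round(q["bbox"],1),round(q["confidence"],2), np.round(ray(cam,*q["bbox"][:2],{"lever_knob":.111,"start_button_top":.1}.get(n,.08)),3))
E
```

```text
{'time': 0.0, 'joint_pos': array([-1.35600780e+00,  5.33606010e-02,  1.61429077e+00,  7.36284676e-05,
        1.47599134e+00, -1.19019569e-01]), 'joint_vel': array([ 2.19132455e-04, -1.03573157e-03,  7.58440556e-05,  4.39209204e-04,
       -1.01387259e-03, -4.38254228e-04]), 'joint_efforts': array([-5.55488041e-04, -3.93683732e+01, -3.70177674e+01, -1.65311676e-04,
        6.93955051e-03,  9.85788347e-06]), 'tool_pos': array([ 0.20465297, -0.58989108,  0.23006262]), 'tool_rot': array([-1.02560711e-03,  9.86103890e-01,  1.66126657e-01, -1.24608535e-05]), 'contact_force': array([ 0.29293779, -0.62071729,  0.0534505 ]), 'ft_torque': array([0.00907323, 0.04843665, 0.00877894]), 'grasp_force': 0.0, 'gripper_width': 0.9955841015423635}
top lever_knob [300.1 260.6  42.3  11.5] 0.67 [ 0.402 -0.063  0.111]
top lever_knob [274.6 204.6   5.9   9.4] 0.58 [0.551 0.002 0.111]
top start_button_top [321.  199.7   8.3   7.3] 0.48 [ 0.564 -0.123  0.1  ]
top start_button_top [270.6 204.1  12.9  11.2] 0.26 [0.554 0.013 0.1  ]
top sanding_box [280.  153.7 140.7 141.3] 0.93 [ 0.697 -0.014  0.08 ]
top shut_end [278.9 152.3 135.9 144. ] 0.8 [ 0.701 -0.011  0.08 ]
top grey_heart [273.9 135.3  68.3  63.1] 0.58 [0.75  0.003 0.08 ]
scene lever_knob [281.4 209.5   8.4  12.2] 0.66 [0.543 0.009 0.111]
scene start_button_top [305.5 195.6   9.8   6.4] 0.6 [ 0.548 -0.112  0.1  ]
scene sanding_box [255.6 213.9 150.3 100.2] 0.58 [0.616 0.052 0.08 ]
scene shut_end [256.5 210.5 146.4  98.4] 0.65 [0.627 0.038 0.08 ]
scene shut_end [330.5 243.1  33.2  16.3] 0.61 [0.352 0.    0.08 ]
scene grey_heart [252.3 184.9  59.   41.8] 0.94 [ 0.748 -0.057  0.08 ]
```

View pics/top0.png

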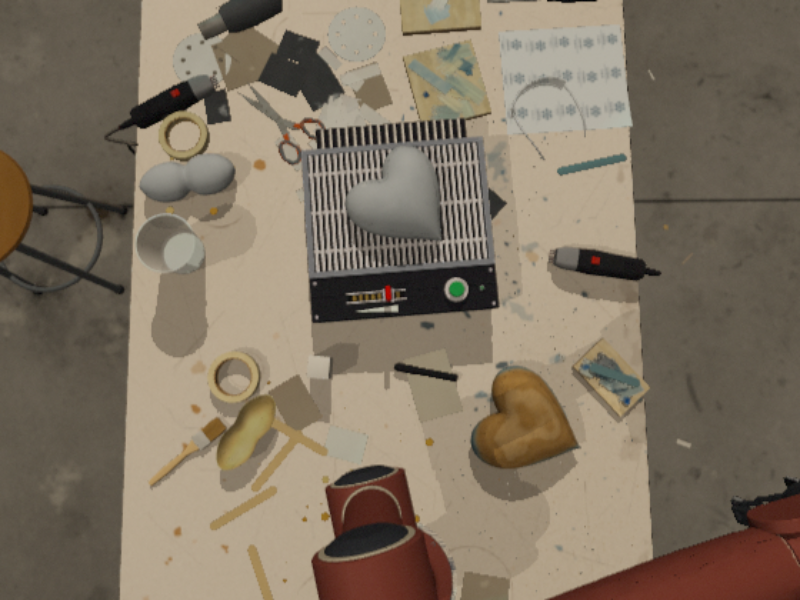

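View pics/scene0.png

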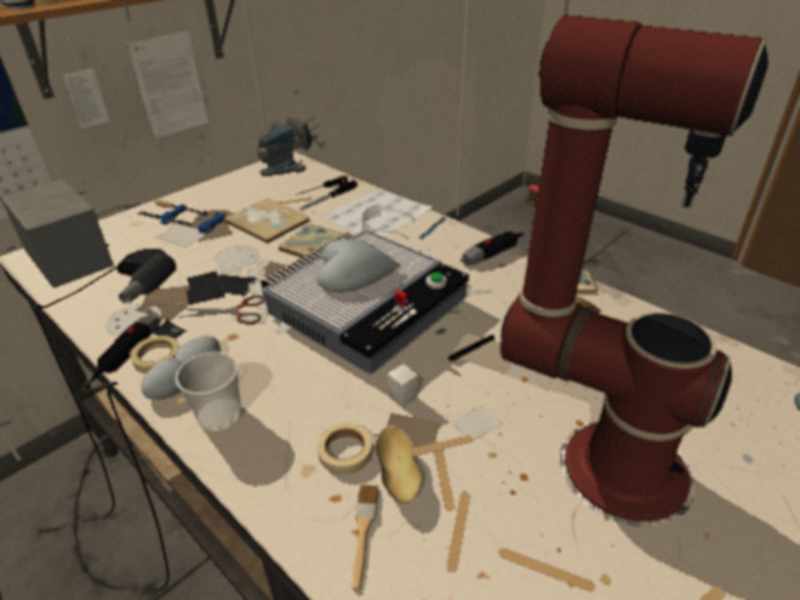

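The top view shows the knob at about (388,294) and the button at about (456,289) in the 800-wide image. The wedge is thin on the left, and the box is turned about +0.08 rad. Next I'll go above the strip with the fingers shut and the tool's x along box y.

```bash
cat >> h.py <<'E'
from scipy.spatial.transform import Rotation as Ro
def goto(p,yaw):  # yaw: world angle of tool x, tool down
    s=state();q=s["tool_rot"];R=Ro.from_quat([q[1],q[2],q[3],q[0]])
    T=Ro.from_matrix(np.array([[np.cos(yaw),np.sin(yaw),0],[np.sin(yaw),-np.cos(yaw),0],[0,0,-1]]))
    print("t",round(s["time"],2),"d",np.round(R.inv().apply(np.array(p)-s["tool_pos"])/.8,4),"r",np.round((R.inv()*T).as_rotvec()/1.5,4),"F",np.round(s["contact_force"],1),"at",np.round(s["tool_pos"],4))
E
python3 -m inch '[{"dx":0.62,"dy":-0.52,"dz":-0.05,"rz":-0.88},{"dx":0.62,"dy":-0.52,"dz":-0.05,"rz":-0.88},{"dx":0.62,"dy":-0.52,"dz":-0.05,"rz":-0.88},{"dx":0.62,"dy":-0.52,"dz":-0.05,"rz":-0.88},{"dx":0.62,"dy":-0.52,"dz":-0.05,"rz":-0.88}]' -1
python3 -c "
from h import *
goto([.52,-.04,.27],1.65)"
```

```text
t 0.6 d [ 0.5978 -0.521  -0.0484] r [ 0.      0.     -0.8775] F [ 0.2 -0.   0.3] at [ 0.2048 -0.5905  0.2313]validation failed for argument at $[0]...
```

```bash

python3 -m inch '[{"dx":0.6,"dy":-0.52,"dz":-0.05,"rx":0,"ry":0,"rz":-0.88},{"dx":0.6,"dy":-0.52,"dz":-0.05,"rx":0,"ry":0,"rz":-0.88},{"dx":0.6,"dy":-0.52,"dz":-0.05,"rx":0,"ry":0,"rz":-0.88},{"dx":0.6,"dy":-0.52,"dz":-0.05,"rx":0,"ry":0,"rz":-0.88},{"dx":0.6,"dy":-0.52,"dz":-0.05,"rx":0,"ry":0,"rz":-0.88}]' -1
python3 -c "
from h import *
goto([.52,-.04,.27],1.65)"
```

```text
time: 1.1
tool_pos: [0.33, -0.3726, 0.2473]
tool_rot: [0.0, 0.855, 0.518, 0.0]
contact_force: [0.1, 0.1, 0.5]
gripper_width: 0.145
grasp_force: 0.0
t 1.1 d [ 0.4785  0.018  -0.0284] r [ 4.000e-04  2.000e-04 -3.737e-01] F [0.1 0.1 0.5] at [ 0.33   -0.3726  0.2473]
```

```bash

python3 -m inch '[{"dx":0.46,"dy":0.02,"dz":-0.025,"rx":0,"ry":0,"rz":-0.36},{"dx":0.46,"dy":0.02,"dz":-0.025,"rx":0,"ry":0,"rz":-0.36},{"dx":0.46,"dy":0.02,"dz":-0.025,"rx":0,"ry":0,"rz":-0.36},{"dx":0.46,"dy":0.02,"dz":-0.025,"rx":0,"ry":0,"rz":-0.36},{"dx":0.46,"dy":0.02,"dz":-0.025,"rx":0,"ry":0,"rz":-0.36}]'
python3 -c "
from h import *
goto([.52,-.04,.27],1.65)"
```

```text
time: 1.6
tool_pos: [0.4564, -0.1571, 0.2611]
tool_rot: [0.001, 0.688, 0.726, 0.0]
contact_force: [0.7, 0.2, 1.2]
gripper_width: -0.001
grasp_force: 0.0
t 1.6 d [ 0.1418  0.0874 -0.0111] r [ 0.0008  0.0005 -0.0165] F [0.7 0.2 1.2] at [ 0.4564 -0.1571  0.2611]
```

```bash

python3 -m inch '[{"dx":0.12,"dy":0.08,"dz":-0.01,"rx":0,"ry":0,"rz":0},{"dx":0.12,"dy":0.08,"dz":-0.01,"rx":0,"ry":0,"rz":0},{"dx":0.12,"dy":0.08,"dz":-0.01,"rx":0,"ry":0,"rz":0},{"dx":0.12,"dy":0.08,"dz":-0.01,"rx":0,"ry":0,"rz":0},{"dx":0.12,"dy":0.08,"dz":-0.01,"rx":0,"ry":0,"rz":0}]'
python3 - <<'E'
from h import *
goto([.52,-.04,.27],1.65)
for cam in("top","wrist"):
    im=optics.grab_frame(cam);cv2.imwrite(f"pics/{cam}1.png",cv2.resize(im[:,:,::-1],(800,600)))
    for n in("lever_knob","start_button_top"):
        for q in nets.outline_of(cam,n)[:2]:
            v,u=np.nonzero(q["pixels"]);print(cam,n,np.round(q["bbox"],1),round(u.mean(),1),round(v.mean(),1),round(q["confidence"],2), np.round(ray(cam,u.mean(),v.mean(),{"lever_knob":.111,"start_button_top":.1}[n]),4))
E
```

```text
time: 2.1
tool_pos: [0.5141, -0.0604, 0.2683]
tool_rot: [-0.0, 0.688, 0.726, -0.001]
contact_force: [0.1, -0.4, -0.5]
gripper_width: 0.0
grasp_force: 0.0
t 2.1 d [ 0.025   0.0087 -0.0021] r [-0.0006  0.0004 -0.0175] F [ 0.1 -0.4 -0.5] at [ 0.5141 -0.0604  0.2683]
top lever_knob [271.6 204.8   4.2  14.4] 269.9 205.9 0.48 [0.5476 0.0151 0.111 ]
top start_button_top [269.5 206.2   5.8   6.9] 270.0 206.2 0.35 [0.5482 0.0151 0.1   ]
wrist lever_knob [322.1 120.4  35.7  21.5] 321.0 117.3 0.91 [0.5481 0.0118 0.111 ]
```

View pics/wrist1.png

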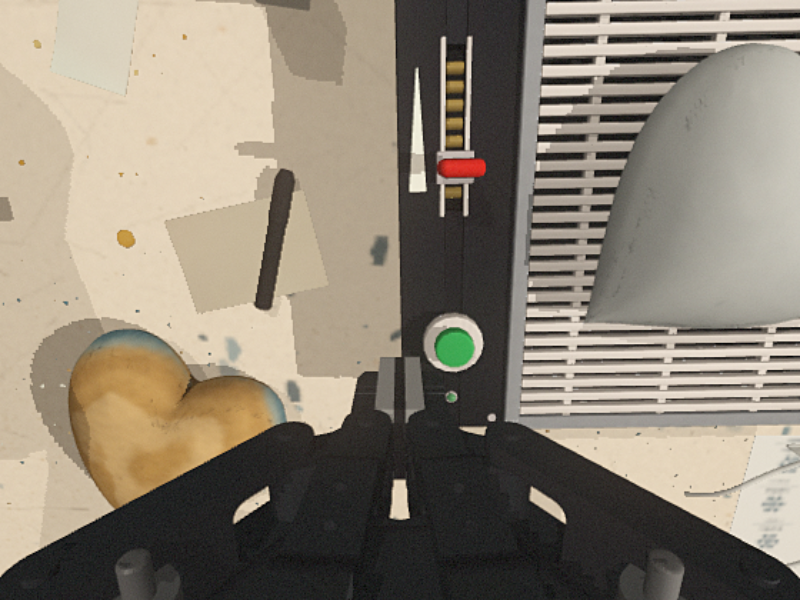

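The wrist view shows the red knob at (462,168), the green button at (454,347), the slot from (457,40) to (455,214), and the wedge thin at the top, which is the shut end. I'll compute the positions from these.

```bash
python3 - <<'E'
from h import *
f=.7
im=cv2.imread("pics/wrist1.png");im=im.astype(int)
red=(im[:,:,2]>150)&(im[:,:,1]<80)&(im[:,:,0]<80);v,u=np.nonzero(red);print("red",u.min(),u.max(),v.min(),v.max())
P=lambda u,v,z:np.round(ray("wrist",u*f,v*f,z),4)
btn=P(454.5,347,.102);col=P(453.5,342,.092);kn=P(u.mean(),v.mean(),.115)
s0=P(457,38,.082);s1=P(455.5,214,.082)
print("btn",btn,col,"knob",kn,"slot",s0,s1,np.linalg.norm(s0-s1))
e0=P(397,5,.08);e1=P(402,370,.08);print("edge",e0,e1)
for a,b in((btn,kn),(btn,s0),(e1,e0)): print("yaw",np.arctan2(-(b-a)[0],(b-a)[1]))
for y in (.05,.07,.09):
    yv=np.array([-np.sin(y),np.cos(y),0]); print(y,"shut",btn+.19*yv,"lever along",.19-(kn-btn)@yv)
E
```

```text
red 442 485 159 176
btn [ 0.5576 -0.1148  0.102 ] [ 0.558  -0.1149  0.092 ] knob [0.5507 0.0122 0.115 ] slot [0.5437 0.0922 0.082 ] [ 0.5525 -0.0202  0.082 ] 0.11274395770949325
edge [0.504  0.1095 0.08  ] [ 0.5206 -0.1459  0.08  ]
yaw 0.05427734487754447
yaw 0.0670491025312662
yaw 0.06490479073874303
0.05 shut [0.54810396 0.07496255 0.102     ] lever along 0.06281386066187161
0.07 shut [0.54431086 0.07473469 0.102     ] lever along 0.06282841732120453
0.09 shut [0.54052308 0.07443102 0.102     ] lever along 0.06289384091801045
```

```bash
python3 -c "
from h import *
goto([.552,-.022,.15],1.638);goto([.552,-.022,.102],1.638)"
```

```text
t 2.4 d [0.0461 0.0498 0.1482] r [-0.      0.0001 -0.0108] F [ 1.  -0.1  0.5] at [ 0.5141 -0.0608  0.2686]
t 2.4 d [0.0461 0.0498 0.2082] r [-0.      0.0001 -0.0108] F [ 1.  -0.1  0.5] at [ 0.5141 -0.0608  0.2686]
```

```bash

python3 -m inch '[{"dx":0.046,"dy":0.05,"dz":0.05,"rx":0,"ry":0,"rz":-0.0108},{"dx":0.046,"dy":0.05,"dz":0.1,"rx":0,"ry":0,"rz":-0.0108},{"dx":0.046,"dy":0.05,"dz":0.15,"rx":0,"ry":0,"rz":-0.0108},{"dx":0.046,"dy":0.05,"dz":0.15,"rx":0,"ry":0,"rz":-0.0108},{"dx":0.046,"dy":0.05,"dz":0.15,"rx":0,"ry":0,"rz":-0.0108}]'
python3 - <<'E'
from h import *
goto([.552,-.022,.102],1.638)
im=optics.grab_frame("wrist");cv2.imwrite("pics/w2.png",cv2.resize(im[:,:,::-1],(800,600)))
E
```

```text
time: 2.9
tool_pos: [0.5521, -0.0213, 0.1486]
tool_rot: [-0.001, 0.682, 0.731, -0.0]
contact_force: [-0.7, 0.5, 0.9]
gripper_width: -0.001
grasp_force: 0.0
t 2.9 d [-0.0008 -0.0001  0.0583] r [-0.0009 -0.0002  0.0008] F [-0.7  0.5  0.9] at [ 0.5521 -0.0213  0.1486]
```

View pics/w2.png

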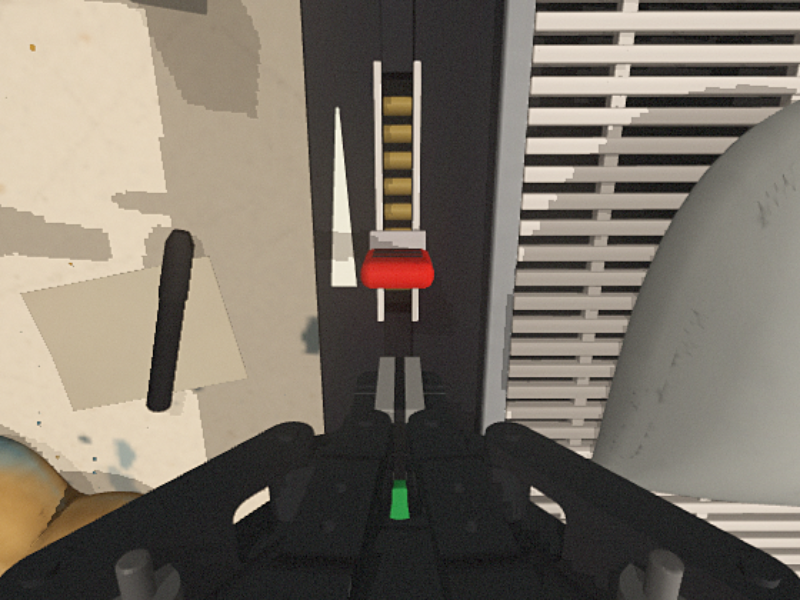

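The fingers are lined up behind the red knob, which is at (398,270) with the fingertips at (400,360). I'll descend.

```bash

python3 -m inch '[{"dx":0,"dy":0,"dz":0.03,"rx":0,"ry":0,"rz":0},{"dx":0,"dy":0,"dz":0.058,"rx":0,"ry":0,"rz":0},{"dx":0,"dy":0,"dz":0.058,"rx":0,"ry":0,"rz":0}]'
python3 -m inch '[{"dx":0.01,"dy":0,"dz":0,"rx":0,"ry":0,"rz":0},{"dx":0.015,"dy":0,"dz":0,"rx":0,"ry":0,"rz":0},{"dx":0.02,"dy":0,"dz":0,"rx":0,"ry":0,"rz":0}]'
python3 -m inch '[{"dx":0.005,"dy":0,"dz":0,"rx":0,"ry":0,"rz":0}]'
```

```text
time: 3.25
tool_pos: [0.5522, -0.0213, 0.1025]
tool_rot: [-0.0, 0.682, 0.731, -0.0]
contact_force: [-0.8, -0.4, -1.1]
gripper_width: 0.001
grasp_force: 0.0
time: 3.55
tool_pos: [0.5529, -0.005, 0.1046]
tool_rot: [0.002, 0.682, 0.731, 0.001]
contact_force: [0.1, -8.2, 5.9]
gripper_width: 0.004
grasp_force: 4.5
time: 3.65
tool_pos: [0.5528, -0.0027, 0.1047]
tool_rot: [0.003, 0.682, 0.731, -0.001]
contact_force: [0.3, -7.3, 3.9]
gripper_width: 0.001
grasp_force: 3.5
```

```bash

python3 -m inch '[{"dx":0.004,"dy":0,"dz":0,"rx":0,"ry":0,"rz":0},{"dx":0.008,"dy":0,"dz":0,"rx":0,"ry":0,"rz":0},{"dx":0.012,"dy":0,"dz":0,"rx":0,"ry":0,"rz":0},{"dx":0.016,"dy":0,"dz":0,"rx":0,"ry":0,"rz":0},{"dx":0.02,"dy":0,"dz":0,"rx":0,"ry":0,"rz":0}]'
python3 -m inch '[{"dx":0.004,"dy":0,"dz":0,"rx":0,"ry":0,"rz":0},{"dx":0.008,"dy":0,"dz":0,"rx":0,"ry":0,"rz":0},{"dx":0.012,"dy":0,"dz":0,"rx":0,"ry":0,"rz":0},{"dx":0.016,"dy":0,"dz":0,"rx":0,"ry":0,"rz":0},{"dx":0.02,"dy":0,"dz":0,"rx":0,"ry":0,"rz":0}]'
python3 -m inch '[{"dx":0.004,"dy":0,"dz":0,"rx":0,"ry":0,"rz":0},{"dx":0.008,"dy":0,"dz":0,"rx":0,"ry":0,"rz":0},{"dx":0.012,"dy":0,"dz":0,"rx":0,"ry":0,"rz":0},{"dx":0.016,"dy":0,"dz":0,"rx":0,"ry":0,"rz":0}]'
```

```text
time: 4.15
tool_pos: [0.5505, 0.0149, 0.103]
tool_rot: [0.001, 0.682, 0.731, 0.0]
contact_force: [0.7, -0.6, 0.3]
gripper_width: 0.002
grasp_force: 0.0
time: 4.65
tool_pos: [0.5487, 0.0309, 0.1019]
tool_rot: [0.0, 0.682, 0.731, -0.001]
contact_force: [0.2, -8.3, 0.7]
gripper_width: -0.006
grasp_force: 4.3
time: 5.05
tool_pos: [0.5478, 0.0431, 0.1019]
tool_rot: [0.001, 0.682, 0.731, -0.001]
contact_force: [0.4, -9.8, -0.2]
gripper_width: 0.001
grasp_force: 4.8
```

```bash

python3 -m inch '[{"dx":0.004,"dy":0,"dz":0,"rx":0,"ry":0,"rz":0},{"dx":0.008,"dy":0,"dz":0,"rx":0,"ry":0,"rz":0},{"dx":0.012,"dy":0,"dz":0,"rx":0,"ry":0,"rz":0}]'
python3 -m inch '[{"dx":0.003,"dy":0,"dz":0,"rx":0,"ry":0,"rz":0},{"dx":0.003,"dy":0,"dz":0,"rx":0,"ry":0,"rz":0}]'
python3 -m inch '[{"dx":0.003,"dy":0,"dz":0,"rx":0,"ry":0,"rz":0},{"dx":0.003,"dy":0,"dz":0,"rx":0,"ry":0,"rz":0}]'
```

```text
time: 5.35
tool_pos: [0.5471, 0.0542, 0.1019]
tool_rot: [-0.001, 0.682, 0.731, 0.0]
contact_force: [-0.2, 1.1, 0.1]
gripper_width: -0.0
grasp_force: 0.0
time: 5.55
tool_pos: [0.5471, 0.0545, 0.102]
tool_rot: [0.001, 0.682, 0.731, -0.002]
contact_force: [0.5, -7.3, -1.3]
gripper_width: 0.002
grasp_force: 3.9
time: 5.75
tool_pos: [0.5471, 0.0546, 0.1021]
tool_rot: [0.003, 0.682, 0.731, -0.003]
contact_force: [-0.7, -16.0, 0.4]
gripper_width: -0.004
grasp_force: 7.5
```

```bash

python3 -m inch '[{"dx":-0.015,"dy":0,"dz":0,"rx":0,"ry":0,"rz":0},{"dx":-0.015,"dy":0,"dz":-0.06,"rx":0,"ry":0,"rz":0},{"dx":-0.015,"dy":0,"dz":-0.08,"rx":0,"ry":0,"rz":0},{"dx":-0.015,"dy":0,"dz":-0.08,"rx":0,"ry":0,"rz":0}]'
python3 - <<'E'
from h import *
goto([.5435,.104,.16],1.638)
goto([.5435,.104,.102],1.638)
im=optics.grab_frame("wrist");cv2.imwrite("pics/w3.png",cv2.resize(im[:,:,::-1],(800,600)))
E
```

```text
time: 6.15
tool_pos: [0.5504, 0.0465, 0.1704]
tool_rot: [0.003, 0.682, 0.731, 0.003]
contact_force: [0.4, -0.2, 0.6]
gripper_width: 0.0
grasp_force: 0.0
t 6.15 d [ 0.0723 -0.0037  0.013 ] r [ 0.0053 -0.      0.0015] F [ 0.4 -0.2  0.6] at [0.5504 0.0465 0.1704]
t 6.15 d [ 0.0723 -0.0043  0.0855] r [ 0.0053 -0.      0.0015] F [ 0.4 -0.2  0.6] at [0.5504 0.0465 0.1704]
```

View pics/w3.png

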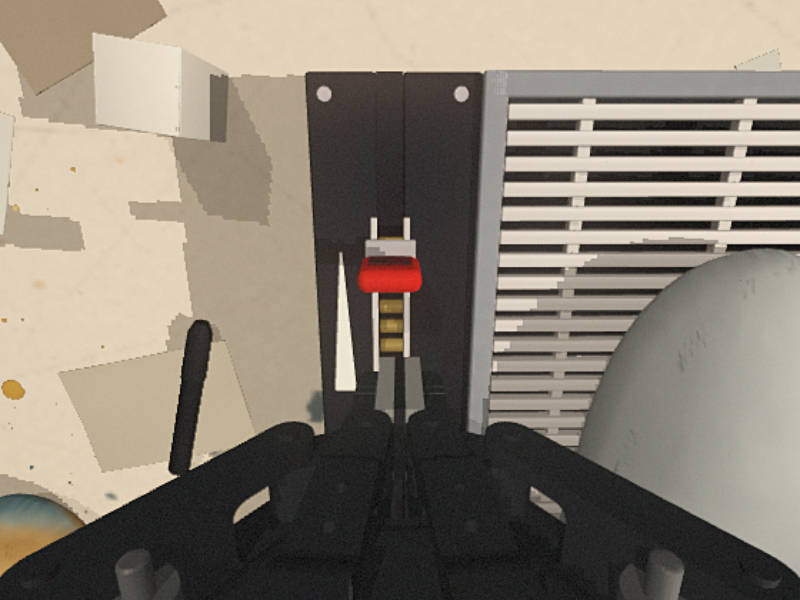

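```bash
python3 - <<'E'
from h import *
im=cv2.imread("pics/w3.png").astype(int)
red=(im[:,:,2]>150)&(im[:,:,1]<80)&(im[:,:,0]<80);v,u=np.nonzero(red);print("red",u.min(),u.max(),v.min(),v.max())
P=lambda u,v,z:np.round(ray("wrist",u*.7,v*.7,z),4)
print("top-back edge",P(390,258,.128),"top-front edge",P(390,283,.128),"rail end",P(390,218,.082),"ridge",P(390,240,.08),"ridges below",[P(391,r,.08)[1] for r in(306,326,345)],"wedge",P(341,252,.08),P(346,390,.08))
print(state()["tool_pos"])
E
```

```text
red 359 421 257 292
top-back edge [0.5427 0.0828 0.128 ] top-front edge [0.5433 0.0723 0.128 ] rail end [0.5413 0.0936 0.082 ] ridge [0.542  0.0823 0.08  ] ridges below [np.float64(0.047), np.float64(0.0357), np.float64(0.0246)] wedge [0.5172 0.0743 0.08  ] [ 0.5226 -0.0044  0.08  ]
[0.54895497 0.04654619 0.16788266]
```

The lever is at shut: the knob is at y≈0.077 with the wedge's thin tip at 0.074, and the hard stop was felt at 16 N. Now I'll cross over to the far side of the knob.

```bash

python3 -m inch '[{"dx":0.04,"dy":-0.002,"dz":0.0,"rx":0,"ry":0,"rz":0},{"dx":0.083,"dy":-0.003,"dz":0.0,"rx":0,"ry":0,"rz":0},{"dx":0.083,"dy":-0.003,"dz":0.0,"rx":0,"ry":0,"rz":0},{"dx":0.083,"dy":-0.003,"dz":0.04,"rx":0,"ry":0,"rz":0},{"dx":0.083,"dy":-0.003,"dz":0.04,"rx":0,"ry":0,"rz":0}]'
python3 - <<'E'
from h import *
goto([.5425,.113,.102],1.638)
E
```

```text
time: 6.7
tool_pos: [0.5369, 0.1121, 0.1283]
tool_rot: [-0.004, 0.682, 0.731, -0.004]
contact_force: [-0.9, 0.5, -0.1]
gripper_width: -0.001
grasp_force: 0.0
t 6.7 d [0.0006 0.0075 0.0328] r [-0.0071 -0.      0.0018] F [-0.9  0.5 -0.1] at [0.5369 0.1121 0.1283]
```

```bash

python3 -m inch '[{"dx":0.0,"dy":0.006,"dz":0.02,"rx":-0.003,"ry":0,"rz":0},{"dx":0,"dy":0.006,"dz":0.03,"rx":-0.003,"ry":0,"rz":0},{"dx":0,"dy":0.006,"dz":0.03,"rx":-0.003,"ry":0,"rz":0}]'
python3 -m inch '[{"dx":-0.005,"dy":0,"dz":0,"rx":0,"ry":0,"rz":0},{"dx":-0.01,"dy":0,"dz":0,"rx":0,"ry":0,"rz":0},{"dx":-0.01,"dy":0,"dz":0,"rx":0,"ry":0,"rz":0}]'
python3 -m inch '[{"dx":-0.004,"dy":0,"dz":0,"rx":0,"ry":0,"rz":0},{"dx":-0.004,"dy":0,"dz":0,"rx":0,"ry":0,"rz":0}]'
```

```text
time: 7.0
tool_pos: [0.5442, 0.1122, 0.1084]
tool_rot: [0.0, 0.682, 0.731, 0.0]
contact_force: [-0.4, 0.1, -0.9]
gripper_width: 0.0
grasp_force: 0.0
time: 7.3
tool_pos: [0.5467, 0.104, 0.1111]
tool_rot: [0.002, 0.682, 0.731, 0.002]
contact_force: [1.1, 0.4, 0.4]
gripper_width: 0.0
grasp_force: 0.0
time: 7.5
tool_pos: [0.5467, 0.101, 0.1106]
tool_rot: [0.002, 0.682, 0.731, 0.002]
contact_force: [-0.3, -0.3, 0.5]
gripper_width: -0.0
grasp_force: 0.0
```

```bash

python3 -m inch '[{"dx":-0.002,"dy":-0.004,"dz":0.008,"rx":0,"ry":0,"rz":0},{"dx":-0.002,"dy":-0.004,"dz":0.008,"rx":0,"ry":0,"rz":0}]'
for i in 1 2 3 4; do python3 -m inch '[{"dx":-0.002,"dy":0,"dz":0,"rx":0,"ry":0,"rz":0}]' | grep -E "tool_pos|contact"; done
```

```text
time: 7.7
tool_pos: [0.5422, 0.0994, 0.1025]
tool_rot: [0.001, 0.682, 0.731, 0.001]
contact_force: [0.1, 0.1, -0.9]
gripper_width: -0.002
grasp_force: 0.0
tool_pos: [0.543, 0.098, 0.1032]
contact_force: [-0.0, -0.1, -0.0]
tool_pos: [0.5435, 0.0964, 0.1037]
contact_force: [0.1, 0.5, -0.2]
tool_pos: [0.5438, 0.0947, 0.1039]
contact_force: [0.6, 0.6, 0.0]
tool_pos: [0.544, 0.093, 0.1039]
contact_force: [-0.4, -0.1, -0.2]
```

```bash

for i in 1 2 3 4 5 6; do python3 -m inch '[{"dx":-0.0015,"dy":0,"dz":0,"rx":0,"ry":0,"rz":0}]' | grep -E "tool_pos|contact"; done
```

```text
tool_pos: [0.544, 0.0918, 0.1038]
contact_force: [-0.0, -0.3, 0.1]
tool_pos: [0.544, 0.0907, 0.1038]
contact_force: [-0.1, 0.4, -1.1]
tool_pos: [0.5441, 0.0895, 0.1038]
contact_force: [0.0, 1.0, -0.3]
tool_pos: [0.5442, 0.0883, 0.1038]
contact_force: [0.5, -0.3, -0.5]
tool_pos: [0.5442, 0.0871, 0.1037]
contact_force: [0.3, 0.4, -0.4]
tool_pos: [0.5443, 0.0868, 0.1038]
contact_force: [-0.8, 5.4, 0.5]
```

Contact with the knob is at y=0.0869. Now I'll push in small steps and count the clicks from the force.

```bash

for i in $(seq 14); do python3 -m inch '[{"dx":-0.0015,"dy":0,"dz":0,"rx":0,"ry":0,"rz":0}]' | grep -E "tool_pos|contact"|tr '\n' ' '; echo; done
```

```text
tool_pos: [0.5443, 0.0864, 0.1038] contact_force: [-1.0, 7.7, -0.6] 
tool_pos: [0.5443, 0.0858, 0.1039] contact_force: [-1.3, 8.7, -0.2] 
tool_pos: [0.5444, 0.0843, 0.1038] contact_force: [0.7, 6.0, 0.5] 
tool_pos: [0.5445, 0.0826, 0.1038] contact_force: [-0.6, 4.2, 0.3] 
tool_pos: [0.5447, 0.0805, 0.1038] contact_force: [-0.6, 1.2, -0.7] 
tool_pos: [0.5448, 0.0784, 0.1038] contact_force: [0.4, -0.4, 0.6] 
tool_pos: [0.5449, 0.077, 0.1037] contact_force: [-0.0, 1.2, 0.3] 
tool_pos: [0.545, 0.0759, 0.1037] contact_force: [0.2, 0.5, 0.4] 
tool_pos: [0.5451, 0.075, 0.1038] contact_force: [-1.1, 2.7, -0.3] 
tool_pos: [0.5451, 0.0747, 0.1038] contact_force: [-0.6, 5.7, 1.1] 
tool_pos: [0.5451, 0.0744, 0.1038] contact_force: [0.3, 8.9, 1.1] 
tool_pos: [0.5452, 0.0737, 0.1038] contact_force: [-0.0, 8.6, 0.6] 
tool_pos: [0.5452, 0.0722, 0.1038] contact_force: [0.2, 5.7, 0.5] 
tool_pos: [0.5454, 0.0704, 0.1038] contact_force: [0.1, 4.2, 0.0]
```

The first click is counted, with contact again at 0.075, and the second is under way.

```bash

for i in $(seq 11); do python3 -m inch '[{"dx":-0.0015,"dy":0,"dz":0,"rx":0,"ry":0,"rz":0}]' | grep -E "tool_pos|contact"|tr '\n' ' '; echo; done
```

```text
tool_pos: [0.5455, 0.0684, 0.1038] contact_force: [-0.3, 2.4, -0.3] 
tool_pos: [0.5457, 0.0664, 0.1038] contact_force: [0.1, 0.8, 0.6] 
tool_pos: [0.5458, 0.065, 0.1038] contact_force: [0.1, 0.6, 0.6] 
tool_pos: [0.5459, 0.0639, 0.1038] contact_force: [0.8, 0.1, 0.1] 
tool_pos: [0.5459, 0.063, 0.1038] contact_force: [0.7, 3.3, -0.2] 
tool_pos: [0.5459, 0.0628, 0.1038] contact_force: [-0.3, 6.8, 0.2] 
tool_pos: [0.5459, 0.0624, 0.1038] contact_force: [-0.7, 8.0, 0.9] 
tool_pos: [0.546, 0.0617, 0.1039] contact_force: [-1.7, 8.7, 0.8] 
tool_pos: [0.5461, 0.0602, 0.1038] contact_force: [-0.7, 6.1, 1.1] 
tool_pos: [0.5462, 0.0585, 0.1038] contact_force: [-0.7, 3.7, -0.1] 
tool_pos: [0.5464, 0.0565, 0.1038] contact_force: [0.1, 2.0, -0.4]
```

```bash

for i in 1 2; do python3 -m inch '[{"dx":-0.0015,"dy":0,"dz":0,"rx":0,"ry":0,"rz":0}]' | grep -E "tool_pos|contact"|tr '\n' ' '; echo; done
python3 -m inch '[{"dx":0.015,"dy":0,"dz":0,"rx":0,"ry":0,"rz":0},{"dx":0.02,"dy":0,"dz":0,"rx":0,"ry":0,"rz":0},{"dx":0.02,"dy":0,"dz":-0.06,"rx":0,"ry":0,"rz":0},{"dx":0.02,"dy":0,"dz":-0.09,"rx":0,"ry":0,"rz":0},{"dx":0.02,"dy":0,"dz":-0.09,"rx":0,"ry":0,"rz":0}]'
python3 -m inch '[{"dx":-0.06,"dy":0,"dz":0,"rx":0,"ry":0,"rz":0},{"dx":-0.12,"dy":0,"dz":0,"rx":0,"ry":0,"rz":0},{"dx":-0.12,"dy":0,"dz":0,"rx":0,"ry":0,"rz":0},{"dx":-0.12,"dy":0,"dz":0,"rx":0,"ry":0,"rz":0}]'
python3 - <<'E'
from h import *
goto([.556,-.118,.12],1.638)
im=optics.grab_frame("wrist");b=cv2.resize(im[:,:,::-1],(800,600));cv2.imwrite("pics/w4.png",b)
im=b.astype(int)
red=(im[:,:,2]>150)&(im[:,:,1]<80)&(im[:,:,0]<80);v,u=np.nonzero(red);print("red",u.min(),u.max(),v.min(),v.max())
E
```

```text
tool_pos: [0.5465, 0.0544, 0.1037] contact_force: [-0.4, 0.3, 0.4] 
tool_pos: [0.5466, 0.0531, 0.1037] contact_force: [1.7, 0.2, -1.1] 
time: 11.9
tool_pos: [0.548, 0.0701, 0.1811]
tool_rot: [0.005, 0.682, 0.731, 0.005]
contact_force: [1.4, 0.1, -0.1]
gripper_width: 0.003
grasp_force: 0.0
time: 12.3
tool_pos: [0.5512, -0.0265, 0.1746]
tool_rot: [0.001, 0.683, 0.73, 0.001]
contact_force: [0.8, 0.5, -0.3]
gripper_width: -0.003
grasp_force: 0.0
t 12.3 d [-0.1145 -0.0019  0.0682] r [ 0.0019 -0.0005  0.0001] F [ 0.8  0.5 -0.3] at [ 0.5512 -0.0265  0.1746]
red 368 432 179 204
```

View pics/w4.png

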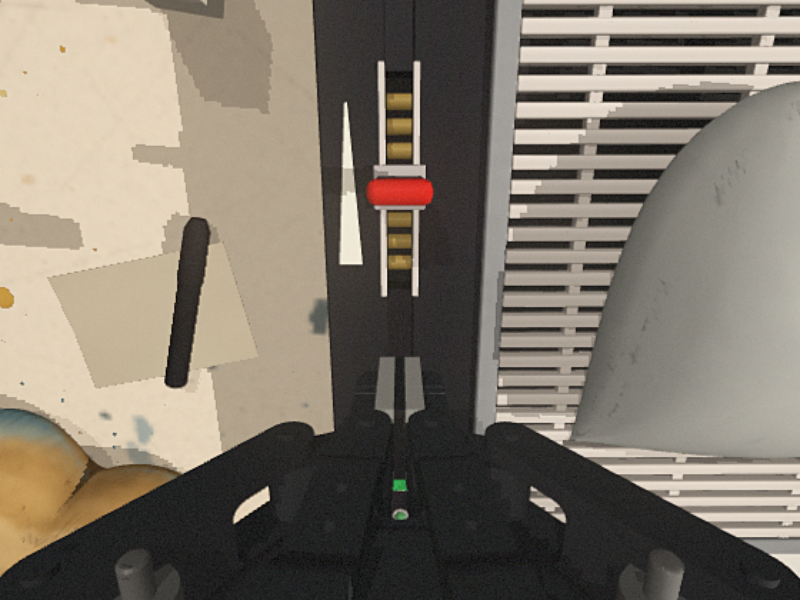

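The lever stands mid-slot with three ridges on either side, which is the third click. Next is the button.

```bash

python3 -m inch '[{"dx":-0.06,"dy":0,"dz":0,"rx":0,"ry":0,"rz":0},{"dx":-0.114,"dy":0,"dz":0,"rx":0,"ry":0,"rz":0},{"dx":-0.114,"dy":0,"dz":0.03,"rx":0,"ry":0,"rz":0},{"dx":-0.114,"dy":0,"dz":0.05,"rx":0,"ry":0,"rz":0},{"dx":-0.114,"dy":0,"dz":0.05,"rx":0,"ry":0,"rz":0}]'
python3 -c "
from h import *
goto([.557,-.1175,.112],1.638)"
```

```text
time: 12.85
tool_pos: [0.5559, -0.1149, 0.1317]
tool_rot: [-0.002, 0.682, 0.732, 0.0]
contact_force: [-0.5, 0.2, -1.0]
gripper_width: -0.001
grasp_force: 0.0
t 12.85 d [-0.0035  0.0012  0.0246] r [-0.0015 -0.0022  0.0025] F [-0.5  0.2 -1. ] at [ 0.5559 -0.1149  0.1317]
```

```bash

python3 -m inch '[{"dx":-0.003,"dy":0.001,"dz":0.015,"rx":0,"ry":0,"rz":0},{"dx":-0.003,"dy":0.001,"dz":0.025,"rx":0,"ry":0,"rz":0},{"dx":-0.003,"dy":0.001,"dz":0.025,"rx":0,"ry":0,"rz":0}]'|grep -E "tool_pos|contact"
for i in $(seq 8); do python3 -m inch '[{"dx":0,"dy":0,"dz":0.002,"rx":0,"ry":0,"rz":0}]' | grep -E "tool_pos|contact"|tr '\n' ' '; echo; done
```

```text
tool_pos: [0.5585, -0.1185, 0.1143]
contact_force: [0.0, 0.5, -0.4]
tool_pos: [0.5596, -0.1192, 0.1144] contact_force: [-0.5, 0.3, 0.2] 
tool_pos: [0.5598, -0.1194, 0.1132] contact_force: [0.2, 0.5, 1.0] 
tool_pos: [0.5597, -0.1195, 0.1115] contact_force: [-0.2, -0.5, 0.3] 
tool_pos: [0.5595, -0.1195, 0.1096] contact_force: [0.7, -0.4, -0.2] 
tool_pos: [0.5594, -0.1195, 0.1078] contact_force: [-0.4, 0.1, 0.1] 
tool_pos: [0.5593, -0.1195, 0.1061] contact_force: [1.3, 0.5, -0.3] 
tool_pos: [0.5593, -0.1195, 0.1044] contact_force: [-0.9, 0.2, -0.5] 
tool_pos: [0.5593, -0.1194, 0.1028] contact_force: [0.7, 0.2, -0.3]
```

```bash

for i in $(seq 7); do python3 -m inch '[{"dx":0,"dy":0,"dz":0.0015,"rx":0,"ry":0,"rz":0}]' | grep -E "tool_pos|contact"|tr '\n' ' '; echo; done
```

```text
tool_pos: [0.5593, -0.1194, 0.1017] contact_force: [-0.4, 0.4, 2.0] 
tool_pos: [0.5593, -0.1194, 0.1007] contact_force: [-1.4, 1.0, 1.8] 
tool_pos: [0.5593, -0.1194, 0.0996] contact_force: [-1.1, -0.7, 3.2] 
tool_pos: [0.5593, -0.1194, 0.0984] contact_force: [-1.9, 0.7, 4.4] 
tool_pos: [0.5594, -0.1194, 0.0972] contact_force: [-3.1, 0.5, 4.1] 
tool_pos: [0.5594, -0.1194, 0.0961] contact_force: [-3.3, 1.3, 6.5] 
tool_pos: [0.5595, -0.1194, 0.0959] contact_force: [-6.7, 2.4, 14.7]
```

The button bottomed out at z=0.096 with 15 N. I'll release, lift clear and check.

```bash

python3 -m inch '[{"dx":0,"dy":0,"dz":0.0005,"rx":0,"ry":0,"rz":0},{"dx":0,"dy":0,"dz":-0.01,"rx":0,"ry":0,"rz":0},{"dx":0,"dy":0,"dz":-0.05,"rx":0,"ry":0,"rz":0},{"dx":0,"dy":0,"dz":-0.1,"rx":0,"ry":0,"rz":0},{"dx":0,"dy":0,"dz":-0.15,"rx":0,"ry":0,"rz":0}]'
python3 -m inch '[{"dx":-0.06,"dy":-0.06,"dz":-0.05,"rx":0,"ry":0,"rz":0},{"dx":-0.06,"dy":-0.06,"dz":-0.05,"rx":0,"ry":0,"rz":0},{"dx":-0.06,"dy":-0.06,"dz":-0.05,"rx":0,"ry":0,"rz":0},{"dx":-0.06,"dy":-0.06,"dz":-0.05,"rx":0,"ry":0,"rz":0}]'
python3 - <<'E'
from h import *
im=optics.grab_frame("wrist");cv2.imwrite("pics/w5.png",cv2.resize(im[:,:,::-1],(800,600)))
E
```

```text
time: 15.15
tool_pos: [0.5585, -0.1193, 0.2148]
tool_rot: [0.001, 0.682, 0.731, 0.002]
contact_force: [0.7, -0.0, 0.3]
gripper_width: 0.001
grasp_force: 0.0
time: 15.55
tool_pos: [0.5142, -0.1709, 0.2541]
tool_rot: [0.002, 0.683, 0.731, 0.002]
contact_force: [0.2, -0.2, -0.3]
gripper_width: -0.0
grasp_force: 0.0
```

View pics/w5.png

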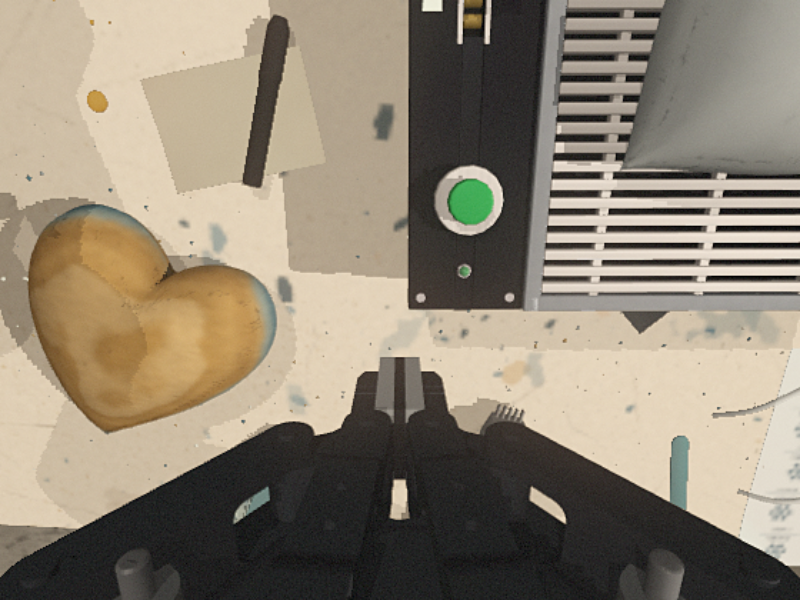

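The green button at (470,202) is back up, and the arm is clear of everything.

```bash
python3 -c "
from h import *
print(ticket.job_done())"
```

```text
the job is handed in; nothing more can be done
None
```

The job is handed in: I pushed the lever to its shut stop, opened it three clicks and left it resting in the third, then pressed the start button fully down and released it; nothing else was touched.

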